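# Reset the test machine's interlock with its button pair

## Task

Clear the tensile tester's interlock at the grey reset station: with the fingers push the yellow lip of the clear guard away from you until the guard is open, then press its two green buttons down together, one fingertip on each, hold both fully down for two full seconds, and let both come up again. Never press one of the pair without the other, and push lightly; leave the guard open, do not pick anything up, and leave the blue buttons, the red stop button and everything lying about alone.

Things in the scene. Friction and masses are not known exactly. Their poses are not given: they have to be found in the camera images.
- reset_station: grey fixed box, 40 mm high, two green buttons under a clear sliding guard between two rails; left or right of the robot. Origin on the table below the midpoint of the buttons. x points the way the guard opens (away from the robot, up to 20 deg askew), y left along both buttons. Box spans x -70..120, y -80..80 mm; rails at y -73 and 73 mm (8 mm thick, top 69 mm above the table)
- reset_left_top (a point): centre of the top face of the left (+y) green button: a cap 24 mm across, top 64 mm above the table when up, 32 mm to +y of the station's origin; its round black housing is 40 mm across and reaches 52 mm above the table. The point goes down with the cap
- reset_right_top (a point): the same for the right (-y) green button, 32 mm to -y of the station's origin; the two button centres are 64 mm apart
- reset_left (a joint): travel of the left green button in m: 0 up, 0.008 fully down; a spring lifts it again: about 1 N starts it, 3 N holds it fully down. Counts as pressed beyond 0.006
- reset_right (a joint): the same for the right green button
- guard_lip (a point): middle of the top edge of the guard's yellow lip, on its near (-x) face; push this face to the station's +x. The lip is 138 mm long along the station's y, 6 mm thick, at heights 69 to 95 mm above the table. Behind it the clear guard plate (56 mm deep along x, 69 to 73 mm above the table) covers both buttons
- guard (a joint): how far the guard is slid open, in m, along the station's +x: 0 shut (lip's near face 31 mm to -x of the button line), end stop at 0.075 (44 mm beyond the line). Starts in 0 to 0.015; about 1.5 N of friction; stays where left. Open means beyond 0.058: the buttons are then free from above
- jog_handset: black fixed box, 170 x 130 x 40 mm, with two blue buttons (tops 64 mm above the table, 32 mm either side of its origin along its y) and a red stop button in a yellow housing (66 mm to its +x, top 64 mm). Origin on the table below the midpoint of the blue buttons. Leave alone. It may have swapped sides with the reset station
- jog_left (a joint): travel of the left blue button in m: 0 up, 0.008 down; leave alone
- jog_right (a joint): travel of the right blue button in m, likewise; leave alone
- stop (a joint): travel of the red stop button in m: 0 up, 0.008 down; leave alone
- specimen_metal: loose flat aluminium test bar, 155 x 20 x 6 mm, lying on the table between the two boxes, nearer the robot; leave alone. Origin: centre of its underside, x along its length
- specimen_plastic: loose flat orange test bar, 155 x 20 x 6 mm, on the table at the robot's left; leave alone. Origin: centre of its underside, x along its length
- sample_jar: small upright loose jar, 40 mm across, 55 mm high, on the table between the two boxes; leave alone. Origin: centre of its underside
- caliper: loose steel caliper with grey head, 200 x 70 x 12 mm, lying at the robot's right; leave alone. Origin: underside of the beam's middle
- mouse: loose black computer mouse, 100 x 60 x 34 mm, at the far right; leave alone. Origin: centre of its underside

How it is judged:
On the way, in this order (a step that is already met when the one before it is completed fails the run):
1. the guard is slid open (value of joint guard above 0.058 m), for 0.2 s.
2. both green buttons are held down together, with the guard open, for 1.6 s (value of joint each of reset_left, reset_right above 0.006 m and value of joint guard above 0.058 m), for 1.6 s.
At the end, for the whole second after the job is handed in: Both green buttons are up again (within 1.5 mm) after having been held down together (beyond 6 of 8 mm) for at least 1.6 s, the guard is left open (beyond 58 of 75 mm), the blue buttons and the red stop are up, and no loose thing has moved more than 20 mm (value of joint each of reset_left, reset_right, jog_left, jog_right, stop below 0.0015 m and value of joint guard above 0.058 m and distance of each of specimen_metal, specimen_plastic, sample_jar, caliper, mouse from where it was at the start of the episode below 0.02 m); the robot touches nothing.
It fails at once if one green button is pressed down (beyond 6 mm) while the other is hardly pressed (under 2 mm) ((value of joint reset_left above 0.006 m and value of joint reset_right below 0.002 m) or (value of joint reset_right above 0.006 m and value of joint reset_left below 0.002 m)).
It fails at once if a blue button or the red stop button is pressed (beyond 3 mm) (value of joint any of jog_left, jog_right, stop above 0.003 m).
It fails at once if the reset station is pushed with more than 50 N (contact force between the fingers and reset_station above 50 N).
It fails at once if a loose thing is lifted, carried or shoved more than 20 mm (distance of any of specimen_metal, specimen_plastic, sample_jar, caliper, mouse from where it was at the start of the episode above 0.02 m).
It also fails if it takes over 42 s, if anything falls off the work surface, if the arm or the gripper's body presses on something with over 40 N, if the wrist force passes 120 N, or if a joint passes its speed limit or range.

## Robot

A 6-joint arm with a two-finger parallel gripper is mounted at the origin on the work surface. World frame = base frame: x ahead of the robot, y to its left, z up, the work surface at z = 0. Lengths are in m, angles in rad, forces in N, time in s.
With the tool pointing down it reaches from about 0.375 to 0.975 m from the base axis. Payload 3.8 kg.
Tool frame: the origin (TCP) lies between the finger pads; the fingertips stand 17 mm ahead of it and the grasp point (between the pads) lies 2 mm behind it (manip.tip_reach is the distance from the TCP to the fingertips, in m); z points along the fingers, y is the line along which they close (so a half turn about z gives the same grasp; the last joint's range is limited). The gripper opens to 88 mm and grips with 3 to 60 N. Pads are 18 mm wide; open, the fingers measure 123 mm over their backs; the gripper's body (75 mm by 187 mm) begins 45 mm behind the grasp point.
Start: joints at [-1.348, 0.264, 1.604, -0, 1.274, -0.037], TCP at [0.173, -0.652, 0.256] pointing down, gripper open.
Joint ranges: [-2.63, 2.63], [-0.94, 2.18], [0.31, 2.57], [-1.31, 4.45], [0, 2.66], [-2.55, 2.55]. Speed limits (rad/s): [2.57, 2.57, 3.14, 3.14, 3.14, 3.14].

## Interface

Orientations are given as a 3x3 rotation matrix whose columns are the frame's x, y, z axes.
In Python, from cell import manip gives the robot as it stands.
- The arm moves only by the shell command python3 -m crank 'ROWS' [FORCE]. ROWS is JSON, a list of rows, each a list of 5 numbers: the opening, from 0 (shut) to 1 (fully open), then the shift along the tool's x, y, z in mm, then the turn about the tool's z in rad. In form: [[claw, x, y, z, twist], ...]. A call has 1 to 5 rows; each row is the pose to reach, as a shift and turn from the pose commanded when the call began, along the tool's axes at that moment; what a row does not reach only later rows make up. A row lasts 1/10 s, in which the tool goes at most 50 mm and 8.59 degrees, less where a joint would pass 70% of its speed; a pose out of reach is approached as far as the arm can. A call with a gripper value outside its range is refused whole. The fingers move at their own pace and stop on an object; FORCE is the grip in N (left out, the last holds). Time passes only in rows, so rows that repeat a pose let the fingers close. It gives the time, the measured TCP pose, the force, the opening and the grip force at its end, in the units of the state.
- manip.sense(): the state, without advancing time (a new reading comes with each control period).
- manip.camera(name): name is "scene" or "top"; returns a dict with "pixels" (420x560x3 uint8, blue, green, red), "K" (3x3 intrinsics, pixels), "pose" (4x4, takes a point from camera to world coordinates). Camera axes: x right, y up, looking along -z (the intrinsics and any distortion apply to the point x, -y, -z); pixel columns grow to the right and rows downward; lengths in m; the calibration is good to about 2 mm. A picture is of the moment at which its call begins. There is no depth.
- manip.job_done(): hands the job in; it is judged then, once.
The state is a dict: "t": time; "q": joint angles; "qd": joint speeds; "tau": joint torques, N m; "position": TCP position; "tcp_rot": TCP orientation; "wrist_force": force on the tool from outside, world axes, zero at the start; "torque": the same for the moment, N m; "grip_width": opening from 0.0 (shut) to 1.0 (fully open); "grip_force": force on a finger pad.
Only numpy, scipy, OpenCV 4.12 (cv2) and the standard library are available. Lean on these libraries where they do the work, as an engineer would, in place of code of your own. Each camera call takes 0.05 s, during which the arm holds its last target. There are 200 camera calls.

## Working session

There is one attempt and no reset: what is moved stays moved. The work goes in short steps, Python scripts to look and compute and a shell command to move; the robot and the scene stay as the last step left them, time stands still between calls to the robot, and variables do not carry over. Pictures are saved under pics/ and viewed, at most 10 in all, crops included, and the job is handed in when it is done.

```bash
mkdir -p pics; ls; python3 - <<'E'
from cell import manip
import cv2,numpy as np
for n in("scene","top"):
    c=manip.camera(n);cv2.imwrite(f"pics/{n}0.png",c["pixels"]);print(n,np.round(c["K"],1).tolist(),np.round(c["pose"],4).tolist(),[k for k in c])
s=manip.sense();print(s["t"],s["position"],np.round(s["tcp_rot"],3).tolist(),s["grip_width"],manip.tip_reach)
E
```

```text
pics
scene [[446.6, 0.0, 281.0], [0.0, 446.6, 208.7], [0.0, 0.0, 1.0]] [[0.1543, -0.6453, 0.7482, 1.4017], [0.988, 0.0925, -0.1239, -0.1309], [0.0107, 0.7583, 0.6519, 0.8596], [0.0, 0.0, 0.0, 1.0]] ['pixels', 'K', 'pose']
top [[396.8, 0.0, 275.5], [0.0, 396.8, 211.4], [0.0, 0.0, 1.0]] [[-0.0095, 0.9888, -0.1487, 0.3903], [-0.9999, -0.0107, -0.0074, -0.0083], [-0.0089, 0.1487, 0.9888, 1.1426], [0.0, 0.0, 0.0, 1.0]] ['pixels', 'K', 'pose']
0.1 [ 0.17326062 -0.65176934  0.2545119 ] [[0.966, 0.257, -0.0], [0.257, -0.966, 0.002], [0.0, -0.002, -1.0]] 1.000981403076877 0.017
```

View pics/top0.png

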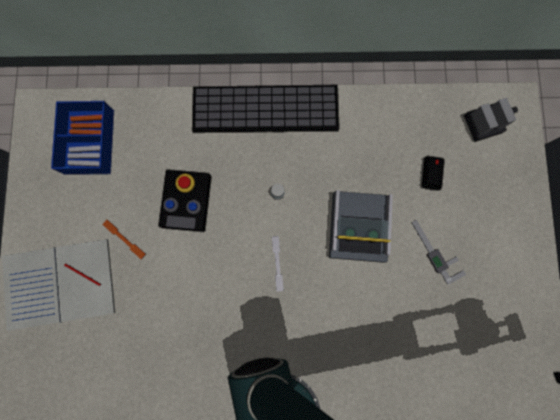

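View pics/scene0.png

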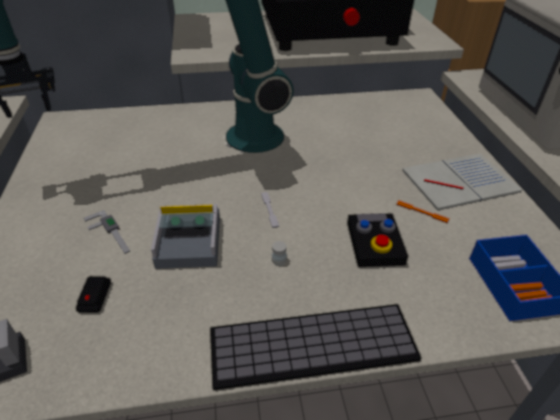

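The top view shows the reset station on the right. Its yellow lip runs from (338,236) to (388,241), and the green buttons are near (349,232) and (373,234). The handset is on the left at about (185,200).

```bash
cat > h.py <<'E'
import cv2,numpy as np
from cell import manip
def ray(c,uv,z):
    P=c["pose"];d=np.linalg.inv(c["K"])@[uv[0],uv[1],1];d=P[:3,:3]@(d*[1,-1,-1])
    o=P[:3,3];return (o+d*(z-o[2])/d[2])[:2]
def proj(c,p):
    P=c["pose"];q=P[:3,:3].T@(np.asarray(p)-P[:3,3]);q=c["K"]@(q*[1,-1,-1]);return q[:2]/q[2]
def blobs(img,lo,hi,box,mn=6):
    x0,y0,x1,y1=box;h=cv2.cvtColor(img,cv2.COLOR_BGR2HSV)[y0:y1,x0:x1]
    m=cv2.inRange(h,lo,hi);n,l,s,ce=cv2.connectedComponentsWithStats(m)
    return [(s[i][4],ce[i]+[x0,y0],np.argwhere(l==i)[:,::-1]+[x0,y0]) for i in range(1,n) if s[i][4]>=mn]
E
python3 - <<'E'
from h import *
for n,b in(("top",(325,185,400,270)),("scene",(145,195,230,275))):
    c=manip.camera(n)
    for lab,lo,hi,z in(("yel",(20,120,80),(35,255,255),.082),("grn",(50,60,30),(90,255,255),.064)):
        for a,ce,px in blobs(c["pixels"],lo,hi,b):
            l=px[px[:,0]<=px[:,0].min()+1].mean(0);r=px[px[:,0]>=px[:,0].max()-1].mean(0)
            print(n,lab,a,ce.round(1),ray(c,ce,z).round(4),"ends",l,r,ray(c,l,z).round(4),ray(c,r,z).round(4))
    x0,y0,x1,y1=b
    cv2.imwrite(f"pics/{n}z.png",cv2.resize(c["pixels"][y0:y1,x0:x1],None,fx=6,fy=6,interpolation=cv2.INTER_CUBIC))
E
```

```text
top yel 152 [363.2 238.5] [ 0.4742 -0.2338] ends [338.6 236.8] [388.33333333 240.33333333] [ 0.4794 -0.1685] [ 0.4686 -0.3006]
top grn 59 [349.7 232.1] [ 0.4935 -0.2018] ends [345.625 232.375] [353.4 232.5] [ 0.4928 -0.1907] [ 0.4923 -0.2119]
top grn 55 [372.9 233.8] [ 0.4881 -0.2647] ends [368.83333333 234.16666667] [376.36363636 234.18181818] [ 0.4873 -0.2536] [ 0.487 -0.274]
scene yel 378 [186.1 208.8] [ 0.4738 -0.2333] ends [161.6 209.1] [210.5 208. ] [ 0.4656 -0.2975] [ 0.4795 -0.1691]
scene grn 81 [175.1 220.7] [ 0.4965 -0.2642] ends [170.75 220.75] [179.33333333 220.66666667] [ 0.4953 -0.2754] [ 0.4982 -0.2531]
scene grn 77 [199.4 219.9] [ 0.5027 -0.2008] ends [195.61538462 219.69230769] [203.36363636 220.18181818] [ 0.5004 -0.2106] [ 0.5053 -0.1904]
```

View pics/topz.png

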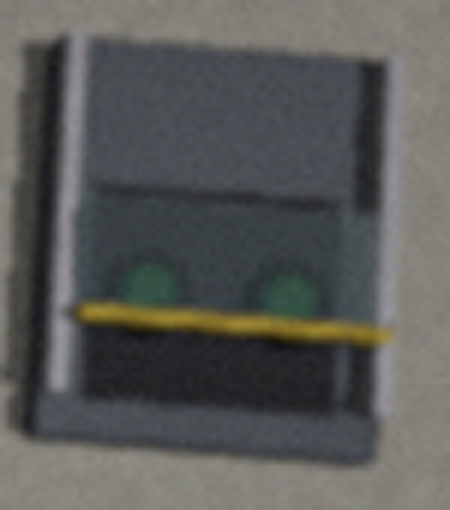

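```bash
cat >> h.py <<'E'
O=np.array([.493,-.233]);YAW=-.093
def need(sx,sy,z):
    "shift (mm, tool axes) and twist to bring the TCP to station x,y (m) and height z, square to the station"
    s=manip.sense();R=s["tcp_rot"];c,n=np.cos(YAW),np.sin(YAW)
    p=np.r_[O+np.array([[c,-n],[n,c]])@[sx,sy],z]
    tw=np.arctan2(R[1,0],R[0,0])-YAW
    return (R.T@(p-s["position"])*1000).round(1),round(tw,3),s["t"]
E
python3 -c "
from h import *
print(need(-.052,0,.18))"
```

```text
(array([ 367.8, -340.6,   75.4]), np.float64(0.353), 0.2)
```

```bash
python3 -m crank '[[0.53,33,-31,5,0.05],[0.53,66,-62,10,0.1],[0.53,100,-93,15,0.15],[0.53,133,-124,20,0.2],[0.53,166,-155,25,0.25]]'; python3 -c "
from h import *
print(need(-.052,0,.18))"
```

```text
t: 0.7
position: [0.2946, -0.4582, 0.2303]
tcp_rot: [[1.0, 0.007, 0.0], [0.007, -1.0, 0.0], [0.0, -0.0, -1.0]]
wrist_force: [0.7, -0.5, -0.5]
grip_width: 0.571
grip_force: 0.0
(array([ 148.3, -228.9,   50.4]), np.float64(0.1), 0.7)
```

```bash
python3 -m crank '[[0.53,26,-40,10,0.03],[0.53,52,-80,20,0.05],[0.53,78,-120,30,0.08],[0.53,104,-160,40,0.1],[0.53,130,-200,50,0.1]]'; python3 -m crank '[[0.53,15,-28,0,0],[0.53,15,-28,0,0],[0.53,15,-28,0,0]]';python3 - <<'E'
from h import *
print(need(-.052,0,.097),manip.sense()["grip_width"])
c=manip.camera("top");cv2.imwrite("pics/t1.png",cv2.resize(c["pixels"][150:290,290:440],None,fx=5,fy=5,interpolation=cv2.INTER_CUBIC))
c=manip.camera("scene");cv2.imwrite("pics/s1.png",cv2.resize(c["pixels"][130:280,120:270],None,fx=4,fy=4,interpolation=cv2.INTER_CUBIC))
E
```

```text
t: 1.2
position: [0.4227, -0.2569, 0.1805]
tcp_rot: [[0.996, -0.091, 0.001], [-0.091, -0.996, -0.0], [0.001, 0.0, -1.0]]
wrist_force: [0.6, -1.2, 0.1]
grip_width: 0.528
grip_force: 0.0
t: 1.5
position: [0.4396, -0.2317, 0.1807]
tcp_rot: [[0.996, -0.088, -0.0], [-0.088, -0.996, -0.0], [-0.0, 0.0, -1.0]]
wrist_force: [-0.1, -0.2, 0.6]
grip_width: 0.531
grip_force: 0.0
(array([ 1.3, -3.7, 83.7]), np.float64(0.005), 1.5) 0.5307491354660633
```

View pics/s1.png

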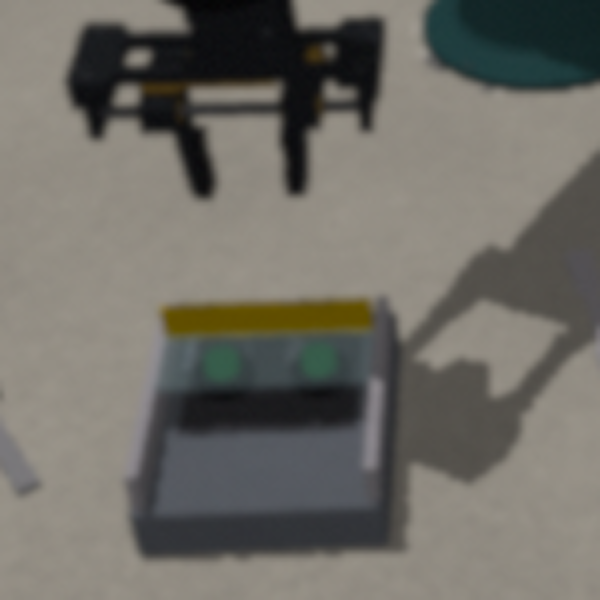

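The scene view shows the fingertips at about (200,190) and (297,190) in the crop. They are about as far apart as the green caps at (222,362) and (319,358), with the lip in front of them. Next I descend and push.

```bash
python3 -m crank '[[0.53,0,-4,40,0],[0.53,0,-4,75,0],[0.53,0,-4,84,0],[0.53,0,-4,84,0]]'; python3 -m crank '[[0.53,8,0,0,0],[0.53,16,0,0,0],[0.53,24,0,0,0],[0.53,32,0,0,0],[0.53,40,0,0,0]]';python3 -c "
from h import *
print(need(.027,0,.097))"
```

```text
t: 2.0
position: [0.4381, -0.2284, 0.0953]
tcp_rot: [[0.996, -0.092, -0.003], [-0.092, -0.996, 0.002], [-0.004, -0.002, -1.0]]
wrist_force: [-0.8, 0.1, -0.4]
grip_width: 0.531
grip_force: 0.0
t: 2.5
position: [0.4808, -0.232, 0.0974]
tcp_rot: [[0.996, -0.09, 0.001], [-0.09, -0.996, -0.001], [0.001, 0.001, -1.0]]
wrist_force: [-1.6, -0.1, 0.7]
grip_width: 0.526
grip_force: 0.9
(array([39.2, -0. ,  0.4]), np.float64(0.003), 2.5)
```

```bash
python3 -m crank '[[0.53,8,0,0,0],[0.53,16,0,0,0],[0.53,24,0,0,0],[0.53,32,0,0,0],[0.53,36,0,0,0]]'; python3 -m crank '[[0.53,3,0,0,0],[0.53,3,0,0,0],[0.53,3,0,0,0]]';python3 - <<'E'
from h import *
print(need(.027,0,.097))
for n,b in(("top",(325,185,400,270)),("scene",(145,195,230,275))):
    c=manip.camera(n)
    for a,ce,px in blobs(c["pixels"],(20,120,80),(35,255,255),b): print(n,a,ce,ray(c,ce,.082).round(4))
    x0,y0,x1,y1=b
    cv2.imwrite(f"pics/{n}2.png",cv2.resize(c["pixels"][y0-40:y1,x0-20:x1+20],None,fx=5,fy=5))
E
```

```text
t: 3.0
position: [0.5163, -0.2349, 0.0965]
tcp_rot: [[0.996, -0.09, -0.0], [-0.09, -0.996, 0.0], [-0.0, -0.0, -1.0]]
wrist_force: [-1.9, 0.0, 1.5]
grip_width: 0.531
grip_force: 0.8
t: 3.3
position: [0.5187, -0.2353, 0.0967]
tcp_rot: [[0.996, -0.09, 0.001], [-0.09, -0.996, -0.0], [0.001, 0.0, -1.0]]
wrist_force: [0.1, -0.5, 0.2]
grip_width: 0.533
grip_force: 0.0
(array([ 1.2,  0.1, -0.3]), np.float64(0.003), 3.3)
scene 418 [184.36842105 223.96172249] [ 0.5332 -0.2374]
```

View pics/scene2.png

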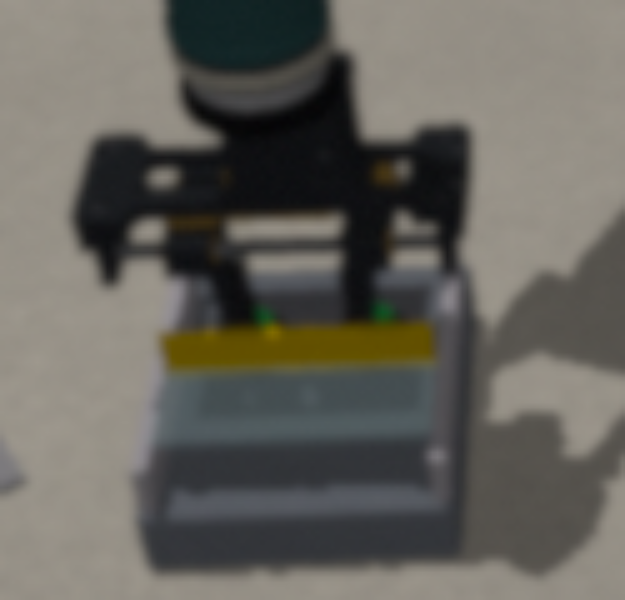

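The lip has moved about 60 mm and the guard is nearly fully open. I'll add a few mm, back off and locate the uncovered buttons.

```bash
python3 -m crank '[[0.53,3,0,0,0],[0.53,4,0,0,0],[0.53,4,0,0,0]]'; python3 -m crank '[[0.53,-20,0,0,0],[0.53,-40,0,-30,0],[0.53,-80,0,-60,0],[0.53,-110,0,-90,0],[0.53,-110,0,-90,0]]';python3 - <<'E'
from h import *
print(need(0,0,.097))
for n,b in(("top",(325,185,400,270)),("scene",(145,195,230,275))):
    c=manip.camera(n)
    for lab,lo,hi,z in(("yel",(20,120,80),(35,255,255),.082),("grn",(50,60,30),(90,255,255),.064)):
        for a,ce,px in blobs(c["pixels"],lo,hi,b): print(n,lab,a,ce.round(1),ray(c,ce,z).round(4),px.min(0),px.max(0))
    x0,y0,x1,y1=b
    cv2.imwrite(f"pics/{n}3.png",cv2.resize(c["pixels"][y0:y1,x0:x1],None,fx=5,fy=5,interpolation=cv2.INTER_CUBIC))
a=[cv2.resize(cv2.imread(f"pics/{n}3.png"),(400,400)) for n in("top","scene")];cv2.imwrite("pics/both3.png",np.hstack(a))
E
```

```text
t: 3.7
position: [0.522, -0.2355, 0.0966]
tcp_rot: [[0.996, -0.09, -0.001], [-0.09, -0.996, 0.0], [-0.001, -0.0, -1.0]]
wrist_force: [-2.6, 0.8, 2.7]
grip_width: 0.533
grip_force: 1.6
t: 4.2
position: [0.413, -0.2267, 0.1911]
tcp_rot: [[0.996, -0.091, 0.007], [-0.091, -0.996, -0.004], [0.007, 0.004, -1.0]]
wrist_force: [0.9, -0.9, 0.5]
grip_width: 0.535
grip_force: 0.0
(array([79.5, -1.4, 94.6]), np.float64(0.002), 4.2)
top yel 155 [364.2 215.5] [ 0.5362 -0.2394] [339 213] [390 218]
top grn 78 [349.7 232.8] [ 0.4916 -0.2018] [345 228] [354 237]
top grn 77 [373.3 234.7] [ 0.4858 -0.2657] [369 230] [378 239]
top grn 8 [398.  234.9] [ 0.4845 -0.3326] [397 232] [399 237]
top grn 6 [395. 235.] [ 0.4843 -0.3244] [394 233] [396 237]
top grn 12 [395.5 241.8] [ 0.4657 -0.3248] [391 239] [399 244]
top grn 39 [388.2 254.6] [ 0.4316 -0.3032] [385 245] [392 267]
top grn 9 [395.  247.2] [ 0.4512 -0.3226] [392 246] [397 249]
top grn 15 [398.1 256.4] [ 0.4264 -0.3295] [396 253] [399 260]
top grn 12 [397.  263.6] [ 0.4072 -0.3256] [396 261] [399 266]
top grn 9 [375.9 265.7] [ 0.4022 -0.2687] [374 264] [378 268]
top grn 6 [380.3 265.8] [ 0.4017 -0.2806] [379 265] [382 267]
scene yel 459 [184.1 224.2] [ 0.5339 -0.2382] [157 219] [210 229]
scene grn 46 [199.  216.3] [ 0.4883 -0.2014] [194 214] [204 218]
scene grn 45 [175.2 217.2] [ 0.4829 -0.2643] [170 215] [180 219]
```

View pics/both3.png

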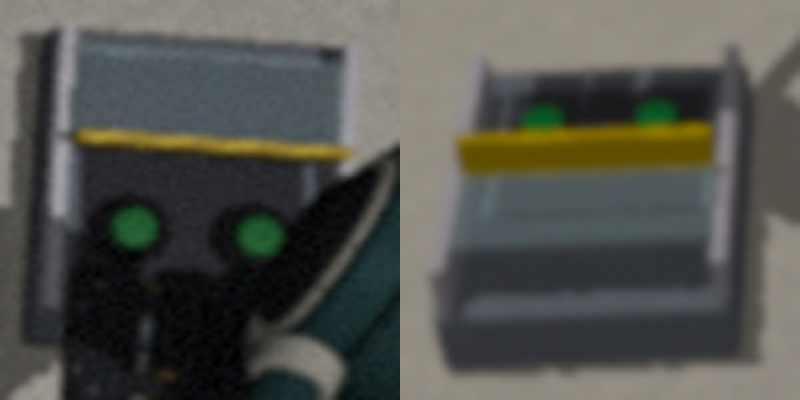

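Both views show the buttons free. In the top half the green caps are at about (134,228) and (260,236), with the lip well beyond them. I refine the origin to (0.489, -0.2335) and go above the buttons.

```bash
sed -i 's/^O=.*/O=np.array([.489,-.2335]);YAW=-.091/' h.py; python3 -c "
from h import *
print(need(0,0,.091))"
python3 -m crank '[[0.53,37,-1,35,0],[0.53,76,-1,70,0],[0.53,76,-1,90,0],[0.53,76,-1,96,0],[0.53,76,-1,96,0]]';python3 -c "
from h import *
print(need(0,0,.091))"
```

```text
(array([75.2,  0.2, 97.2]), np.float64(-0.0), 4.3)
t: 4.8
position: [0.4875, -0.2305, 0.088]
tcp_rot: [[0.996, -0.09, -0.005], [-0.09, -0.996, 0.003], [-0.005, -0.002, -1.0]]
wrist_force: [0.4, -0.4, 0.4]
grip_width: 0.53
grip_force: 0.0
(array([ 1.7,  2.9, -3.1]), np.float64(0.001), 4.8)
```

```bash
python3 -m crank '[[0.53,1,2,0,0],[0.53,1,2,0,0],[0.53,1,2,0,0]]';python3 -c "
from h import *
print(need(0,0,.073))"
```

```text
t: 5.1
position: [0.4902, -0.2342, 0.0923]
tcp_rot: [[0.996, -0.091, 0.003], [-0.091, -0.996, -0.001], [0.003, 0.001, -1.0]]
wrist_force: [-0.1, 0.3, 0.4]
grip_width: 0.53
grip_force: 0.0
(array([-1.3, -0.7, 19.2]), np.float64(0.0), 5.1)
```

```bash
python3 -m crank '[[0.53,0,0,4,0],[0.53,0,0,8,0],[0.53,0,0,11,0],[0.53,0,0,14,0],[0.53,0,0,16,0]]'; python3 -m crank '[[0.53,0,0,1,0],[0.53,0,0,2,0],[0.53,0,0,3,0],[0.53,0,0,3,0],[0.53,0,0,3,0]]'
```

```text
t: 5.6
position: [0.4896, -0.2337, 0.0748]
tcp_rot: [[0.996, -0.09, -0.0], [-0.09, -0.996, -0.0], [-0.0, 0.0, -1.0]]
wrist_force: [-1.5, 0.0, 4.8]
grip_width: 0.533
grip_force: 2.5
t: 6.1
position: [0.4896, -0.2337, 0.0733]
tcp_rot: [[0.996, -0.09, -0.0], [-0.09, -0.996, 0.0], [-0.0, 0.0, -1.0]]
wrist_force: [-5.2, 1.9, 14.2]
grip_width: 0.53
grip_force: 7.0
```

Bottomed out at 14 N with the tips at 56 mm. Holding.

```bash
for i in 1 2 3 4; do python3 -m crank '[[0.53,0,0,0,0],[0.53,0,0,0,0],[0.53,0,0,0,0],[0.53,0,0,0,0],[0.53,0,0,0,0]]' | egrep 't:|position|force'; done; python3 - <<'E'
from h import *
print(manip.sense()["torque"])
for n in("top","scene"):
    c=manip.camera(n);b=(145,150,230,275) if n=="scene" else (325,185,400,270)
    x0,y0,x1,y1=b;cv2.imwrite(f"pics/{n}4.png",cv2.resize(c["pixels"][y0:y1,x0:x1],None,fx=5,fy=4.8,interpolation=cv2.INTER_CUBIC))
E
```

```text
t: 6.6
position: [0.4896, -0.2337, 0.0733]
tcp_rot: [[0.996, -0.09, -0.0], [-0.09, -0.996, -0.0], [-0.0, 0.0, -1.0]]
wrist_force: [-4.2, 2.4, 14.8]
grip_force: 7.0
t: 7.1
position: [0.4896, -0.2337, 0.0733]
tcp_rot: [[0.996, -0.09, -0.0], [-0.09, -0.996, -0.0], [-0.0, 0.0, -1.0]]
wrist_force: [-4.9, 2.0, 15.4]
grip_force: 7.0
t: 7.6
position: [0.4896, -0.2337, 0.0733]
tcp_rot: [[0.996, -0.09, -0.0], [-0.09, -0.996, 0.0], [-0.0, 0.0, -1.0]]
wrist_force: [-5.4, 1.6, 14.0]
grip_force: 7.0
t: 8.1
position: [0.4896, -0.2337, 0.0733]
tcp_rot: [[0.996, -0.09, -0.0], [-0.09, -0.996, -0.0], [-0.0, 0.0, -1.0]]
wrist_force: [-4.9, 1.4, 14.8]
grip_force: 7.0
[ 0.37194912  0.93479194 -0.02854301]
```

View pics/scene4.png

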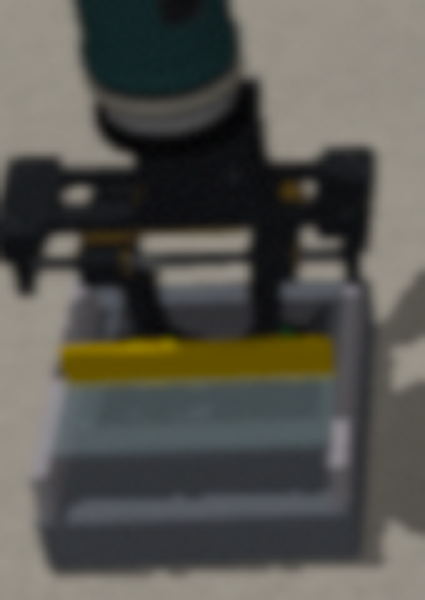

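The fingers are on both caps, with a sliver of green beside the right-hand finger at (288,330), and the guard is open. The hold is over 2 s and the force is balanced, so I'm releasing straight up.

```bash
python3 -m crank '[[0.53,0,0,0,0],[0.53,0,0,-4,0],[0.53,0,0,-9,0],[0.53,0,0,-15,0],[0.53,0,0,-25,0]]'; python3 -m crank '[[0.53,-20,0,-30,0],[0.53,-50,0,-60,0],[0.53,-80,0,-80,0],[0.53,-80,0,-80,0],[0.53,-80,0,-80,0]]';python3 - <<'E'
from h import *
out=[]
for n,b in(("top",(325,185,400,270)),("scene",(145,195,230,275))):
    c=manip.camera(n)
    for lab,lo,hi,z in(("yel",(20,120,80),(35,255,255),.082),("grn",(50,60,30),(90,255,255),.064)):
        for a,ce,px in blobs(c["pixels"],lo,hi,b,40): print(n,lab,a,ce.round(1),ray(c,ce,z).round(4))
    out.append(cv2.resize(c["pixels"],(400,300)))
    x0,y0,x1,y1=b;out.append(cv2.resize(c["pixels"][y0:y1,x0:x1],(400,300),interpolation=cv2.INTER_CUBIC))
cv2.imwrite("pics/end.png",np.vstack([np.hstack(out[:2]),np.hstack(out[2:])]))
E
```

```text
t: 8.7
position: [0.4889, -0.2331, 0.0962]
tcp_rot: [[0.996, -0.09, -0.002], [-0.09, -0.996, 0.001], [-0.002, -0.001, -1.0]]
wrist_force: [-0.0, -0.6, -0.2]
grip_width: 0.53
grip_force: 0.0
t: 9.2
position: [0.4102, -0.2266, 0.1775]
tcp_rot: [[0.996, -0.091, 0.002], [-0.091, -0.996, -0.001], [0.002, 0.001, -1.0]]
wrist_force: [-0.6, 0.9, 0.2]
grip_width: 0.53
grip_force: 0.0
top yel 154 [364.1 215.5] [ 0.5362 -0.239 ]
top grn 79 [349.8 232.7] [ 0.4917 -0.2021]
top grn 74 [373.2 234.6] [ 0.4861 -0.2653]
scene yel 459 [184.1 224.2] [ 0.5339 -0.2382]
scene grn 45 [199.  216.3] [ 0.4879 -0.2015]
scene grn 44 [175.1 217.3] [ 0.483  -0.2644]
```

View pics/end.png

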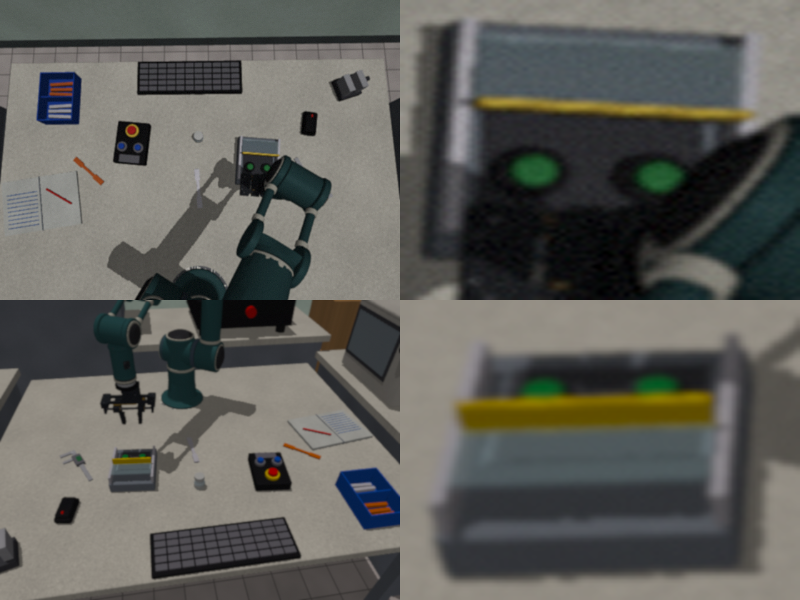

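The guard is open, with the lip at (364,215) in the top view. Both green caps are up at the same pixels as before the press, and the arm is clear of everything.

```bash
python3 -c "
from cell import manip
print(manip.job_done())"
```

```text
the job is handed in; nothing more can be done
None
```

I slid the guard open and left it open, held both green buttons down together for over 2 s, let them come back up, and handed the job in; hand-in returned no verdict.

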